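# Center the muffin on its pedestal

### The arm

A 7-joint arm with a two-finger parallel gripper is mounted at the origin on the work surface. World frame = base frame: x ahead of the robot, y to its left, z up, the work surface at z = 0. Lengths are in m, angles in degrees, forces in N, time in s.
With the tool pointing down it reaches from about 0.425 to 0.875 m from the base axis. Payload 4.7 kg.
Tool frame: the origin (TCP) lies midway between the tips of the shut fingers; the grasp point (between the pads) lies 19 mm behind it; z points along the fingers, x is the direction in which the jaws open and shut, and the axes are right-handed (so a half turn about z gives the same grasp; the last joint's range is limited). The gripper opens to 87 mm and grips with 3 to 60 N. Pads are 19 mm wide; open, the fingers measure 117 mm over their backs; the gripper's body (75 mm by 190 mm) begins 51 mm behind the grasp point.
Start: joints at [69.677, 18.392, -4.016, 83.108, 1.295, 78.541, -3.26], TCP at [0.234, -0.606, 0.223] pointing down, gripper open.
Joint ranges: [-163.93, 163.93], [-17.29, 119.83], [-79.2, 71.16], [3.27, 140.29], [-89.18, 269.18], [5.43, 117.66], [-154.24, 154.24]. Speed limits (degrees/s): [147.25, 147.25, 180, 180, 180, 180, 180].

### API

Orientations are given as [roll, pitch, yaw] about the fixed x, y, z axes, in that order (R = Rz(yaw) Ry(pitch) Rx(roll)).
In Python, from cell import env gives the robot as it stands.
- The arm moves only by the tool carry_out, never from a script. Its argument "plan" is a list of rows, each an object with "grip": the closure, from 0 (fully open) to 1 (shut); "dp": the shift along the tool's x, y, z in m, a list of three; "rotation": the turn, a rotation vector about the tool's x, y, z in degrees, a list of three. In form: [{"grip": grip, "dp": [dx, dy, dz], "rotation": [wx, wy, wz]}, ...]. A call has 1 to 8 rows; each row shifts and turns the pose as measured when the row begins, along the tool's axes as they then stand; what a row does not reach is not made up. A row lasts 1/12 s, in which the tool goes at most 41.7 mm and 7.16 degrees, less where a joint would pass 70% of its speed; a pose out of reach is approached as far as the arm can. A call is refused whole if a number of a shift passes 0.0417 or a number of a turn 7.16, either way. A call with a gripper value outside its range is refused whole. The fingers move at their own pace and stop on an object; "force" is the grip in N (left out, the last holds). Time passes only in rows, so rows that do not move let the fingers close. It gives the time, the measured TCP pose, the force and the opening at its end, in the units of the state.
- env.get_obs(): the state, without advancing time (a new reading comes with each control period).
- env.read_camera(name): name is "side" or "top" or "wrist"; returns the picture (400x640x3 uint8, red, green, blue); there is no depth.
- env.camera_params(name): a dict with "fx", "fy", "cx", "cy" (pixels), "R" (3x3) and "t" (3): a world point X has camera coordinates R X + t. Camera axes: x right, y down, z forward; pixel columns grow to the right and rows downward; lengths in m; the calibration is good to about 2 mm. A picture is of the moment at which its call begins: read the wrist's pose just before it. camera_params takes no time and is no camera call; for the wrist camera it gives the pose at the moment of the call.
- env.sign_off(): hands the job in, once; it reports no verdict.
The state is a dict: "time_s": time; "qpos": joint angles; "joint_velocities": joint speeds; "effort": joint torques, N m; "tool_pos": TCP position; "tool_rot": TCP orientation; "force": force on the tool from outside, world axes, zero at the start; "wrist_torque": the same for the moment, N m; "grip_width": finger opening in m.
Only numpy, scipy, OpenCV 4.12 (cv2) and the standard library are available. Lean on these libraries where they do the work, as an engineer would, in place of code of your own. Each camera call takes 0.05 s, during which the arm holds its last target. There are 200 camera calls.

### The job

One of the two muffins on the little pedestal stands was set down off-center. Nudge it with light taps of the fingertips until it sits upright in the middle of its stand, so that a dome cover would go down over it without touching; then take the hand away. Do not lift, grip or tip the muffin or shove its stand, and leave the other muffin and everything else on the counter as it is.

Things in the scene. Friction and masses are not known exactly. Their poses are not given: they have to be found in the camera images.
- muffin: The muffin that stands 15 to 24 mm off-center, in any direction. Jumbo muffin, crumbly brown top, cream pleated paper cup; round, 70 mm tall, about 130 g. Cup 52 mm across at the bottom, 77 mm at 38 mm height; above it the cap, 86 mm across at its widest (40 to 44 mm up), domes in to the top. Origin: centre of its underside, z up along its axis.
- muffin_cap (a point): Centre of that muffin's widest line, on its axis 42 mm above its underside: a vertical finger beside the muffin touches here, 43 mm from the axis. Its bottom is crowned (flat only 24 mm across), so it may first rock some 4 degrees, then slides on the glaze (0.2 to 0.6 N) and stops with the push, rocking back a few mm when let go. The higher and faster the push, the more easily it tips right over.
- stand: The white ceramic pedestal stand that carries the off-center muffin, loose on the counter, about 600 g. Round: flat top disc 116 mm across (9 mm thick, no rim), narrow stem, foot 84 mm across. Origin: centre of the foot's underside on the counter; its top is 90 mm above the origin.
- stand_top (a point): Centre of that stand's flat top, 90 mm above the counter: where the middle of the muffin's underside belongs.
- muffin_other: The other muffin, of the same kind, already in the middle of its stand. Leave alone. Origin: centre of its underside.
- stand_other: The other pedestal stand, the same shape. Leave alone. Origin: centre of its foot's underside.
- dome_a: Clear dome cover standing on the counter, 107 mm across (inside 100 mm), 120 mm high with its knob. Leave alone. Origin: centre of its underside.
- dome_b: A second, equal dome cover. Leave alone. Origin: centre of its underside.
- tongs: Steel serving tongs lying on the counter, about 195 mm long, 75 mm wide, 12 mm high. Leave alone. Origin: near the middle, at counter height.
- paper_cups: Nested stack of empty paper baking cups, 74 mm across, 66 mm high. Leave alone. Origin: centre of its underside.
- sugar_shaker: Steel sugar shaker, 72 mm across, 95 mm high. Leave alone. Origin: centre of its underside.
- spatula: Spatula lying flat on the counter. Leave alone. Origin: near its middle, at counter height.
- muffin_pack: Clear pack of four muffins, 200 x 200 x 82 mm. Leave alone. Origin: centre of its underside.
- cookie_pack: Clear pack of cookies, 155 x 240 x 68 mm. Leave alone. Origin: centre of its underside.
Things that resemble listed ones, but are neither listed nor needed, are in the scene too. Leave any black, purple or yellow look-alike of the stand alone.

How it is judged:
By the outcome, as a careful person would: the job done as asked, in the order asked, and still so for the second after the job is handed in, with the robot touching nothing.
It also fails if it takes over 48 s, if anything falls off the work surface, if the arm or the gripper's body presses on something with over 40 N, if the wrist force passes 120 N, or if a joint passes its speed limit or range.

## Working session

There is one attempt and no reset: what is moved stays moved. The work goes in short steps, Python scripts to look and compute and a tool call to move; the robot and the scene stay as the last step left them, time stands still between calls to the robot, and variables do not carry over. Pictures are saved under pics/ and viewed, about 8 in all and at most 12, crops included, and the job is handed in when it is done.

Besides the shell and the picture viewer there is one more tool, called after "Call:" by a JSON object that holds its "fn" and its "kwargs". carry_out: Moves the arm, as the interface text tells. Its arguments: {"type":"object","properties":{"plan":{"type":"array","items":{"type":"object","properties":{"grip":{"type":"number"},"dp":{"type":"array","items":{"type":"number"}},"rotation":{"type":"array","items":{"type":"number"}}}}},"force":{"type":"number"}},"required":["plan"]}

```bash
mkdir -p pics; python3 - <<'E'
from cell import env
import cv2,numpy as np
o=env.get_obs();print({k:np.round(o[k],3) for k in ('time_s','tool_pos','tool_rot','force','grip_width')})
for n in('top','side'):
    p=env.camera_params(n);np.savez(n+'.npz',**p);print(n,{k:np.round(v,4).tolist() for k,v in p.items()})
    cv2.imwrite(f'pics/{n}0.png',env.read_camera(n)[:,:,::-1])
E
```

```text
{'time_s': np.float64(0.0), 'tool_pos': array([ 0.234, -0.606,  0.221]), 'tool_rot': array([ 1.79995e+02,  1.07000e-01, -6.88680e+01]), 'force': array([ 0.104, -0.014, -0.362]), 'grip_width': np.float64(0.087)}
top {'fx': 381.6433, 'fy': 381.6433, 'cx': 318.4075, 'cy': 194.585, 'R': [[-0.0152, -0.9998, 0.0133], [-0.986, 0.0127, -0.1662], [0.166, -0.0156, -0.986]], 't': [0.0227, 0.5179, 1.0833]}
side {'fx': 417.5537, 'fy': 417.5537, 'cx': 320.8302, 'cy': 202.0906, 'R': [[-0.9622, -0.2722, -0.0007], [-0.1454, 0.5161, -0.8441], [0.2301, -0.8122, -0.5361]], 't': [0.4891, 0.1299, 1.1265]}
```

View pics/top0.png

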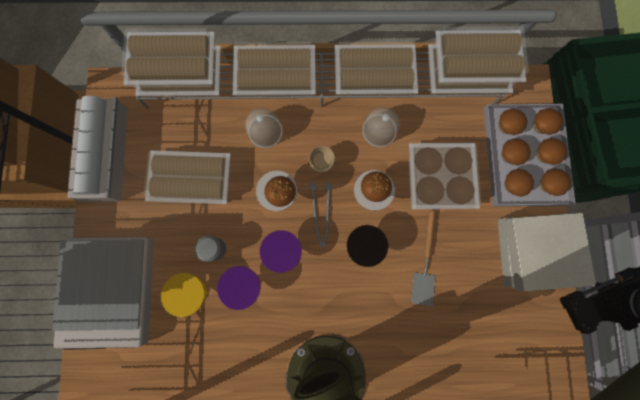

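View pics/side0.png

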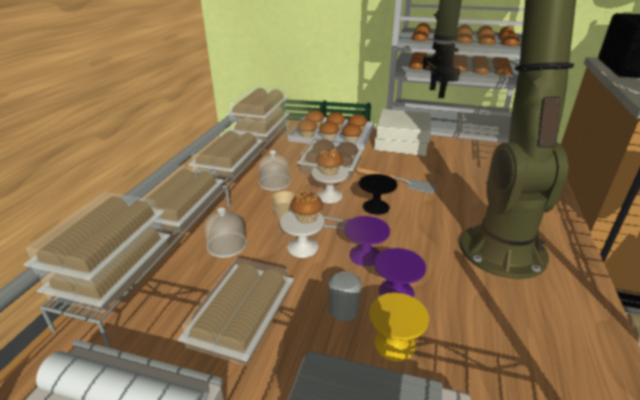

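The two white stands are at about (277,190) and (375,188) in the top picture, and (302,222) and (331,175) in the side picture. The purple, black and yellow ones are look-alikes. I'll enlarge both white stands in both views to find the off-center muffin.

```bash
python3 - <<'E'
import cv2,numpy as np
t=cv2.imread('pics/top0.png');s=cv2.imread('pics/side0.png')
c=[t[163:217,250:304],t[163:217,348:402],s[185:239,275:329],s[143:197,303:357]]
c=[cv2.resize(i,None,fx=7.4,fy=5.5,interpolation=cv2.INTER_CUBIC) if 0 else cv2.resize(i,(297,297),interpolation=cv2.INTER_CUBIC) for i in c] # x5.5
cv2.imwrite('pics/crop0.png',np.vstack([np.hstack(c[:2]),np.hstack(c[2:])]))
E
```

```text
(no output)
```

View pics/crop0.png

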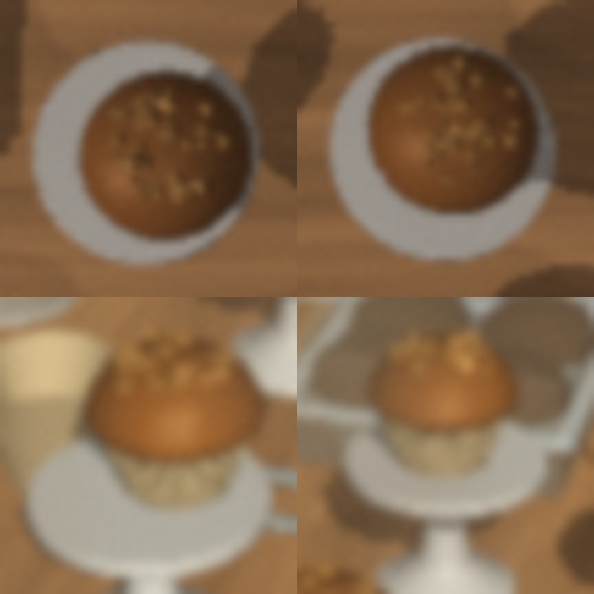

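```bash
cat > h.py <<'E'
import numpy as np
P={n:dict(np.load(n+'.npz')) for n in('top','side')}
def ray(n,u,v,z):
    p=P[n];d=p['R'].T@[(u-p['cx'])/p['fx'],(v-p['cy'])/p['fy'],1];c=-p['R'].T@p['t'];return c+d*(z-c[2])/d[2]
def proj(n,X):
    p=P[n];q=np.asarray(X)@p['R'].T+p['t'];return np.c_[p['fx']*q[:,0]/q[:,2]+p['cx'],p['fy']*q[:,1]/q[:,2]+p['cy']]
def ring(c,r,k=120):
    a=np.linspace(0,2*np.pi,k);return np.c_[c[0]+r*np.cos(a),c[1]+r*np.sin(a),c[2]+0*a]
def bbox(n,c,r):
    q=proj(n,ring(c,r));return np.r_[q.min(0),q.max(0)]
from scipy.optimize import least_squares
def fit(n,box,z): # box umin vmin umax vmax -> centre xy and radius
    g=ray(n,(box[0]+box[2])/2,(box[1]+box[3])/2,z)
    return least_squares(lambda s:bbox(n,[s[0],s[1],z],s[2])-box,[g[0],g[1],.05],x_scale=.01).x
E
python3 - <<'E'
from h import *
s=5.5
def b(x0,y0,ox,oy):return lambda *e:np.array([ox+e[0]/s-.4,oy+e[1]/s-.4,ox+e[2]/s-.4,oy+e[3]/s-.4])
L=b(0,0,250,163);R=b(0,0,348,163);SL=b(0,0,275,185);SR=b(0,0,303,143)
for nm,n,bx,z in[('Ldisc','top',L(33,40,258,265),.09),('Lmuf','top',L(79,71,252,241),.132),('Rdisc','top',R(33,37,258,260),.09),('Rmuf','top',R(71,43,241,214),.132)]:
    print(nm,np.round(fit(n,bx,z)*1000,1))
# side: compare centre columns & cup bottoms
for nm,c in[('L',fit('top',L(33,40,258,265),.09)),('R',fit('top',R(33,37,258,260),.09))]:
    f=SL if nm=='L' else SR
    o=np.array([275,185]) if nm=='L' else np.array([303,143])
    q=bbox('side',[c[0],c[1],.09],.058); print(nm,'disc pred in crop',np.round((q.reshape(2,2)-o+.4)*s))
    m=fit('top',L(79,71,252,241) if nm=='L' else R(71,43,241,214),.132)
    q=bbox('side',[m[0],m[1],.132],.043); print('cap pred',np.round((q.reshape(2,2)-o+.4)*s))
    q=bbox('side',[m[0],m[1],.09],.026); print('cup bottom pred',np.round((q.reshape(2,2)-o+.4)*s))
E
```

```text
Ldisc [524.5 135.7  58.3]
Lmuf [514.8 121.8  42.7]
Rdisc [ 523.1 -142.1   58.3]
Rmuf [ 525.3 -140.8   42.8]
L disc pred in crop [[ 20. 130.]
 [266. 270.]]
cap pred [[ 78.  62.]
 [262. 161.]]
cup bottom pred [[117. 154.]
 [226. 215.]]
R disc pred in crop [[ 42. 114.]
 [244. 210.]]
cap pred [[ 63.  61.]
 [216. 130.]]
cup bottom pred [[ 93. 140.]
 [184. 183.]]
```

Both disc and cap radii come out right (58.3 and 42.7 mm; expected 58 and 43). The left muffin sits about 17 mm off, towards (-x,-y). The right one is within about 2.5 mm, so it is centered. The target is therefore the left muffin, at top (280,191), and it has to move along about (0.60, 0.80). I'll turn the tool so its y axis lies along that line and shut the fingers.

Call:
{"fn": "carry_out", "kwargs": {"plan": [{"grip":1,"dp":[0,0,0],"rotation":[0,0,-6.5]},{"grip":1,"dp":[0,0,0],"rotation":[0,0,-6.5]},{"grip":1,"dp":[0,0,0],"rotation":[0,0,-6.5]},{"grip":1,"dp":[0,0,0],"rotation":[0,0,-6.5]},{"grip":1,"dp":[0,0,0],"rotation":[0,0,-6]},{"grip":1,"dp":[0,0,0],"rotation":[0,0,0]}]}}

```text
time_s: 0.6
tool_pos: [0.2334, -0.6039, 0.2175]
tool_rot: [-179.7, 0.4, -35.3]
force: [0.4, -0.4, 0.2]
grip_width: 0.055
```

Call:
{"fn": "carry_out", "kwargs": {"plan": [{"grip":1,"dp":[-0.0065,-0.0396,0],"rotation":[0,0,0]},{"grip":1,"dp":[-0.0065,-0.0396,0],"rotation":[0,0,0]},{"grip":1,"dp":[-0.0065,-0.0396,0],"rotation":[0,0,0]},{"grip":1,"dp":[-0.0065,-0.0396,0],"rotation":[0,0,0]},{"grip":1,"dp":[-0.0065,-0.0396,0],"rotation":[0,0,0]},{"grip":1,"dp":[-0.0065,-0.0396,0],"rotation":[0,0,0]},{"grip":1,"dp":[-0.0065,-0.0396,0],"rotation":[0,0,0]},{"grip":1,"dp":[-0.0065,-0.0396,0],"rotation":[0,0,0]}]}}

```text
time_s: 1.27
tool_pos: [0.3742, -0.3154, 0.2127]
tool_rot: [-179.9, 0.8, -38.1]
force: [0.5, -0.7, -0.1]
grip_width: 0.0037
```

Call:
{"fn": "carry_out", "kwargs": {"plan": [{"grip":1,"dp":[-0.016,-0.037,-0.001],"rotation":[0,0,0]},{"grip":1,"dp":[-0.016,-0.037,-0.001],"rotation":[0,0,0]},{"grip":1,"dp":[-0.016,-0.037,-0.001],"rotation":[0,0,0]},{"grip":1,"dp":[-0.016,-0.037,-0.001],"rotation":[0,0,0]},{"grip":1,"dp":[-0.016,-0.037,-0.001],"rotation":[0,0,0]},{"grip":1,"dp":[-0.016,-0.037,-0.001],"rotation":[0,0,0]},{"grip":1,"dp":[-0.016,-0.037,-0.001],"rotation":[0,0,0]},{"grip":1,"dp":[0,0,0],"rotation":[0,0,0]}]}}

```text
time_s: 1.93
tool_pos: [0.4504, -0.0246, 0.2218]
tool_rot: [-179.8, 0.7, -39.0]
force: [0.3, 1.0, 0.5]
grip_width: 0.0004
```

```bash
cat >> h.py <<'E'
PUSH=np.array([.602,.799])
def status(goal=None):
    from cell import env
    from scipy.spatial.transform import Rotation as Ro
    o=env.get_obs();T=Ro.from_euler('xyz',o['tool_rot'],degrees=True).as_matrix()
    print('t',o['time_s'],'pos',np.round(o['tool_pos'],4),'rot',np.round(o['tool_rot'],1),'F',np.round(o['force'],2),'w',o['grip_width'])
    if goal is not None:
        print('dp',np.round(T.T@(np.array(goal)-o['tool_pos']),4))
        W=Ro.from_euler('xyz',[180,0,-37],degrees=True).as_matrix();print('rotvec',np.round(Ro.from_matrix(T.T@W).as_rotvec(degrees=True),2))
E
python3 -c "
from h import *
status([.468,.060,.165])"
```

```text
t 1.9333 pos [ 0.4504 -0.0246  0.2218] rot [-179.8    0.7  -39. ] F [0.26 0.98 0.49] w 0.00044802587101145064
dp [-0.0389 -0.0766  0.0576]
rotvec [-0.24  0.69 -2.01]
```

Call:
{"fn": "carry_out", "kwargs": {"plan": [{"grip":1,"dp":[-0.0095,-0.019,0.011],"rotation":[0,0.7,-2]},{"grip":1,"dp":[-0.0095,-0.019,0.011],"rotation":[0,0,0]},{"grip":1,"dp":[-0.0095,-0.019,0.011],"rotation":[0,0,0]},{"grip":1,"dp":[-0.0095,-0.019,0.011],"rotation":[0,0,0]},{"grip":1,"dp":[0,0,0.011],"rotation":[0,0,0]},{"grip":1,"dp":[0,0,0],"rotation":[0,0,0]}]}}

```text
time_s: 2.43
tool_pos: [0.4674, 0.0647, 0.1657]
tool_rot: [-179.7, -0.3, -37.6]
force: [0.2, -0.8, -0.3]
grip_width: 0.0002
```

```bash
python3 -c "
from h import *
status([.468,.060,.118])
from cell import env
import cv2
t=env.read_camera('top')[:,:,::-1];s=env.read_camera('side')[:,:,::-1]
f=lambda i:cv2.resize(i,(400,400),interpolation=cv2.INTER_CUBIC)
cv2.imwrite('pics/c1.png',np.hstack([f(t[150:230,240:320]),f(s[165:245,262:342])]))"
```

```text
t 2.4333 pos [0.4674 0.0647 0.1657] rot [-179.7   -0.3  -37.6] F [ 0.18 -0.77 -0.35] w 0.0002443069263640855
dp [0.0031 0.0036 0.0477]
rotvec [-0.27 -0.26 -0.57]
```

View pics/c1.png

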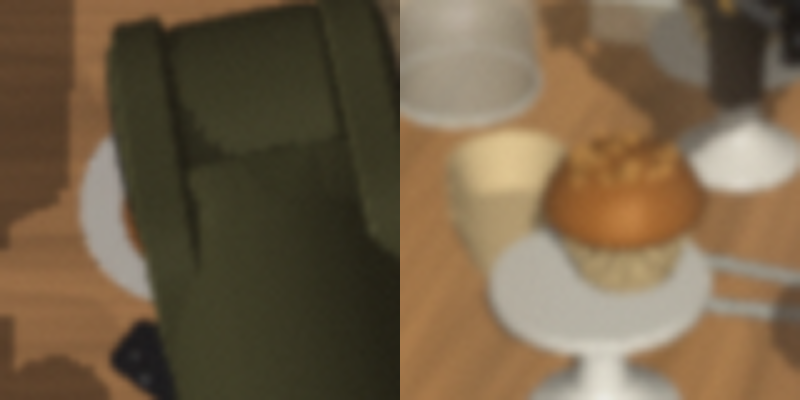

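The top view is blocked by the arm, but the side view shows muffin and disc clearly: disc columns 490–713 and cap 546–704 in the enlarged crop, with the fingers at upper right. I'll lower beside the muffin.

Call:
{"fn": "carry_out", "kwargs": {"plan": [{"grip":1,"dp":[0.0015,0.002,0.011],"rotation":[0,0,-0.5]},{"grip":1,"dp":[0.001,0.001,0.011],"rotation":[0,0,0]},{"grip":1,"dp":[0.001,0,0.011],"rotation":[0,0,0]},{"grip":1,"dp":[0,0,0.011],"rotation":[0,0,0]},{"grip":1,"dp":[0,0,0],"rotation":[0,0,0]}]}}

```text
time_s: 2.95
tool_pos: [0.4715, 0.0541, 0.121]
tool_rot: [-179.6, -0.6, -37.7]
force: [-0.3, -0.4, -0.4]
grip_width: 0.0001
```

```bash
cat >> h.py <<'E'
def track():
    import cv2
    from cell import env
    o=env.get_obs();s=env.read_camera('side')[:,:,::-1]
    xy=o['tool_pos'];print('TCP s %.4f lat %.4f z %.4f t %.2f rot'%(xy[:2]@PUSH,xy[0]*PUSH[1]-xy[1]*PUSH[0],xy[2],o['time_s']),np.round(o['tool_rot'],1),'F',np.round(o['force'],2))
    r=cv2.imread('pics/side0.png');K=4
    up=lambda i:cv2.resize(i,None,fx=K,fy=K,interpolation=cv2.INTER_CUBIC)
    out={}
    for n,(v0,v1,u0,u1) in dict(cap=(192,208,294,318),cup=(215,224,296,315),stand=(232,252,285,320)).items():
        m=cv2.matchTemplate(up(s[v0-15:v1+15,u0-15:u1+15].copy()),up(r[v0:v1,u0:u1].copy()),cv2.TM_CCOEFF_NORMED)
        _,q,_,l=cv2.minMaxLoc(m);out[n]=np.array(l)/K-15;print(n,'shift px',out[n],'q %.3f'%q)
    d=(out['cap']-out['stand']);c=proj('side',[[.5148,.1218,.132]])[0]
    print('cap moved mm vs stand',np.round((ray('side',*(c+d),.132)-ray('side',*c,.132))[:2]*1000,1))
    return s
E
python3 -c "
from h import *
track()"
```

```text
TCP s 0.3270 lat 0.3442 z 0.1210 t 2.95 rot [-179.6   -0.6  -37.7] F [-0.31 -0.42 -0.44]
cap shift px [0.   0.25] q 0.898
cup shift px [0. 0.] q 0.995
stand shift px [0. 0.] q 1.000
cap moved mm vs stand [-0.4  1.1]
```

Call:
{"fn": "carry_out", "kwargs": {"plan": [{"grip":1,"dp":[-0.002,-0.004,0.001],"rotation":[0,0.3,-0.3]},{"grip":1,"dp":[-0.002,-0.004,0.001],"rotation":[0,0,0]},{"grip":1,"dp":[-0.001,-0.004,0],"rotation":[0,0,0]},{"grip":1,"dp":[-0.001,-0.004,0],"rotation":[0,0,0]},{"grip":1,"dp":[0,-0.002,0],"rotation":[0,0,0]},{"grip":1,"dp":[0,0,0],"rotation":[0,0,0]},{"grip":1,"dp":[0,0,0],"rotation":[0,0,0]}]}}

```text
time_s: 3.58
tool_pos: [0.4801, 0.0754, 0.1211]
tool_rot: [-179.5, -1.1, -37.2]
force: [-0.3, 0.3, -0.8]
grip_width: 0.0004
```

```bash
python3 -c "
from h import *
track()"
```

```text
TCP s 0.3493 lat 0.3382 z 0.1211 t 3.58 rot [-179.5   -1.1  -37.2] F [-0.28  0.34 -0.76]
cap shift px [-0.25  0.25] q 0.870
cup shift px [0. 0.] q 0.995
stand shift px [0. 0.] q 1.000
cap moved mm vs stand [0.3 1.3]
```

Call:
{"fn": "carry_out", "kwargs": {"plan": [{"grip":1,"dp":[0,-0.0015,0],"rotation":[0,0.5,0]},{"grip":1,"dp":[0,-0.0015,0],"rotation":[0,0.3,0]},{"grip":1,"dp":[0,-0.0015,0],"rotation":[0,0,0]},{"grip":1,"dp":[0,-0.0015,0],"rotation":[0,0,0]},{"grip":1,"dp":[0,-0.0015,0],"rotation":[0,0,0]},{"grip":1,"dp":[0,-0.0015,0],"rotation":[0,0,0]},{"grip":1,"dp":[0,-0.0015,0],"rotation":[0,0,0]},{"grip":1,"dp":[0,-0.0005,0],"rotation":[0,0,0]}]}}

```text
time_s: 4.3
tool_pos: [0.4865, 0.0827, 0.1211]
tool_rot: [-179.7, -2.0, -37.4]
force: [-1.3, -0.7, -0.5]
grip_width: 0.0006
```

```bash
python3 -c "
from h import *
track()"
```

```text
TCP s 0.3590 lat 0.3389 z 0.1211 t 4.30 rot [-179.7   -2.   -37.4] F [-1.32 -0.74 -0.49]
cap shift px [-3.5  1.5] q 0.794
cup shift px [-2.   0.5] q 0.954
stand shift px [0. 0.] q 0.999
cap moved mm vs stand [6.5 9.2]
```

```bash
python3 -c "
from h import *
import cv2
s=track();r=cv2.imread('pics/side0.png')
f=lambda i:cv2.resize(i[175:240,270:335],(400,400),interpolation=cv2.INTER_CUBIC)
cv2.imwrite('pics/c2.png',np.hstack([f(r),f(s)]))"
```

```text
TCP s 0.3590 lat 0.3389 z 0.1211 t 4.35 rot [-179.7   -2.   -37.4] F [-0.1  -0.66  1.11]
cap shift px [-3.5  1.5] q 0.800
cup shift px [-2.   0.5] q 0.956
stand shift px [0. 0.] q 0.999
cap moved mm vs stand [6.5 9.2]
```

View pics/c2.png

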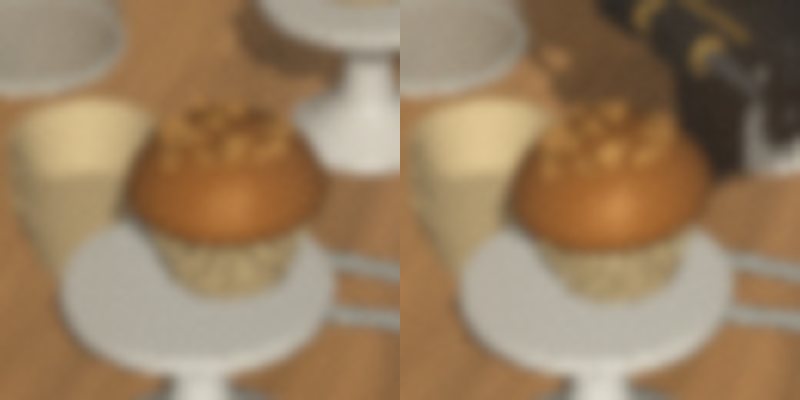

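The side view shows the muffin has moved about 2.5 px (roughly 7 mm) the right way, upright, and the stand has not moved. I'll continue slowly.

Call:
{"fn": "carry_out", "kwargs": {"plan": [{"grip":1,"dp":[0,-0.0015,0],"rotation":[0,-0.5,0]},{"grip":1,"dp":[0,-0.0015,0],"rotation":[0,-0.5,0]},{"grip":1,"dp":[0,-0.0015,0],"rotation":[0,-0.3,0]},{"grip":1,"dp":[0,-0.0015,0],"rotation":[0,0,0]},{"grip":1,"dp":[0,-0.0015,0],"rotation":[0,0,0]},{"grip":1,"dp":[0,-0.0005,0],"rotation":[0,0,0]},{"grip":1,"dp":[0,0,0],"rotation":[0,0,0]}]}}

```text
time_s: 4.98
tool_pos: [0.4919, 0.0894, 0.121]
tool_rot: [-179.7, -0.5, -37.4]
force: [-0.8, -0.8, 0.7]
grip_width: 0.0004
```

```bash
python3 -c "
from h import *
track()"
```

```text
TCP s 0.3675 lat 0.3392 z 0.1210 t 4.98 rot [-179.7   -0.5  -37.4] F [-0.77 -0.81  0.73]
cap shift px [-6.5   2.75] q 0.755
cup shift px [-5.   1.5] q 0.960
stand shift px [0. 0.] q 0.999
cap moved mm vs stand [12.  16.8]
```

Call:
{"fn": "carry_out", "kwargs": {"plan": [{"grip":1,"dp":[0,0.003,0],"rotation":[0,0,0]},{"grip":1,"dp":[0,0.008,0],"rotation":[0,0,0]},{"grip":1,"dp":[0,0.015,0],"rotation":[0,0,0]},{"grip":1,"dp":[0,0.015,-0.01],"rotation":[0,0,0]},{"grip":1,"dp":[0.015,0.01,-0.03],"rotation":[0,0,0]},{"grip":1,"dp":[0.02,0.02,-0.02],"rotation":[0,0,0]},{"grip":1,"dp":[0.023,0.03,0],"rotation":[0,0,0]},{"grip":1,"dp":[0.023,0.03,0],"rotation":[0,0,0]}]}}

```text
time_s: 5.7
tool_pos: [0.4735, -0.06, 0.1827]
tool_rot: [-179.4, -0.5, -36.3]
force: [0.7, 0.1, -0.5]
grip_width: 0.0006
```

Call:
{"fn": "carry_out", "kwargs": {"plan": [{"grip":1,"dp":[0.023,0.03,0],"rotation":[0,0,0]},{"grip":1,"dp":[0.023,0.03,0],"rotation":[0,0,0]},{"grip":1,"dp":[0.023,0.03,0],"rotation":[0,0,0]},{"grip":1,"dp":[0,0,0],"rotation":[0,0,0]}]}}

```text
time_s: 6.03
tool_pos: [0.4735, -0.1884, 0.1851]
tool_rot: [-179.5, -1.1, -36.8]
force: [-0.4, -1.3, -0.6]
grip_width: 0.0002
```

```bash
python3 -c "
from h import *
import cv2
from cell import env
s=track();t=env.read_camera('top')[:,:,::-1];cv2.imwrite('pics/top3.png',t);cv2.imwrite('pics/side3.png',s)
f=lambda i:cv2.resize(i,(396,396),interpolation=cv2.INTER_CUBIC)
cv2.imwrite('pics/c3.png',np.hstack([f(t[163:217,250:304]),f(s[185:239,275:329])]))"
```

```text
TCP s 0.1345 lat 0.4918 z 0.1851 t 6.03 rot [-179.5   -1.1  -36.8] F [-0.38 -1.25 -0.62]
cap shift px [-4.5  1.5] q 0.854
cup shift px [-4.25  1.25] q 0.904
stand shift px [0. 0.] q 1.000
cap moved mm vs stand [8.9 9.9]
```

View pics/c3.png

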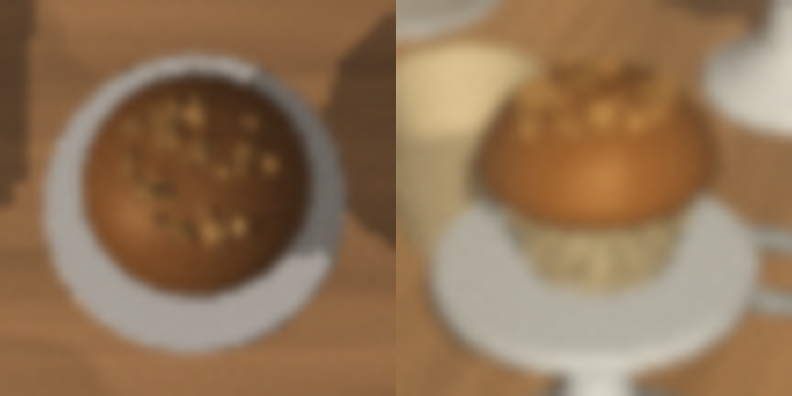

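```bash
python3 -c "
from h import *
b=lambda *e:np.array([250,163,250,163])+np.array(e)/7.333-.4
d=fit('top',b(44,53,345,353),.09);m=fit('top',b(80,72,311,298),.132)
print(d*1000,m*1000,(m-d)[:2]*1000,(m-d)[:2]@PUSH, (m-d)[:2]@[.799,-.602])"
```

```text
[524.65708379 135.50057218  58.36939553] [523.58828552 131.12649583  42.70400474] [-1.06879827 -4.37407635] -0.004138303556852994 0.0017792241451009567
```

The offset is now about (-1, -4.4) mm raw. Corrected by the bias seen on the centered reference muffin, it is about (-3, -5.5). The same push direction needs about 6 mm more, so TCP s ≈ 0.3735.

Call:
{"fn": "carry_out", "kwargs": {"plan": [{"grip":1,"dp":[-0.023,-0.03,0],"rotation":[0,-0.6,0]},{"grip":1,"dp":[-0.023,-0.03,0],"rotation":[0,-0.5,0]},{"grip":1,"dp":[-0.023,-0.03,0],"rotation":[0,0,0]},{"grip":1,"dp":[-0.023,-0.03,0],"rotation":[0,0,0]},{"grip":1,"dp":[-0.023,-0.03,0],"rotation":[0,0,0]},{"grip":1,"dp":[-0.02,-0.015,0],"rotation":[0,0,0]},{"grip":1,"dp":[0,0,0],"rotation":[0,0,0]}]}}

```text
time_s: 6.72
tool_pos: [0.4604, 0.0489, 0.1866]
tool_rot: [-179.2, 0.2, -36.1]
force: [-0.0, 0.7, -0.7]
grip_width: 0.0004
```

```bash
python3 -c "
from h import *
status([.462,.050,.121])"
```

```text
t 6.7167 pos [0.4604 0.0489 0.1866] rot [-179.2    0.2  -36.1] F [-0.    0.72 -0.68] w 0.00042400713009459846
dp [ 0.0009 -0.0009  0.0656]
rotvec [-0.83  0.19  0.9 ]
```

Call:
{"fn": "carry_out", "kwargs": {"plan": [{"grip":1,"dp":[0,0,0.015],"rotation":[-0.8,0,0.9]},{"grip":1,"dp":[0,0,0.015],"rotation":[0,0,0]},{"grip":1,"dp":[0,0,0.015],"rotation":[0,0,0]},{"grip":1,"dp":[0,0,0.012],"rotation":[0,0,0]},{"grip":1,"dp":[0,0,0.003],"rotation":[0,0,0]},{"grip":1,"dp":[0,0,0],"rotation":[0,0,0]}]}}

```text
time_s: 7.22
tool_pos: [0.4574, 0.059, 0.1258]
tool_rot: [180.0, -0.2, -35.8]
force: [0.0, -0.5, -0.5]
grip_width: 0.0006
```

```bash
python3 -c "
from h import *
status([.4740,.0663,.121]);track()"
```

```text
t 7.2167 pos [0.4574 0.059  0.1258] rot [180.   -0.2 -35.8] F [ 0.04 -0.5  -0.51] w 0.0006280582731702801
dp [ 0.0092 -0.0156  0.0048]
rotvec [ 0.01 -0.16  1.16]
TCP s 0.3225 lat 0.3299 z 0.1258 t 7.22 rot [180.   -0.2 -35.8] F [ 0.04 -0.5  -0.51]
cap shift px [-4.5   1.75] q 0.849
cup shift px [-4.5   1.25] q 0.907
stand shift px [0. 0.] q 1.000
cap moved mm vs stand [ 8.6 11. ]
```

Call:
{"fn": "carry_out", "kwargs": {"plan": [{"grip":1,"dp":[0.003,-0.006,0.002],"rotation":[0,0,0.6]},{"grip":1,"dp":[0.002,-0.006,0.001],"rotation":[0,0,0.3]},{"grip":1,"dp":[0.002,-0.005,0.001],"rotation":[0,0,0]},{"grip":1,"dp":[0.001,-0.005,0],"rotation":[0,0,0]},{"grip":1,"dp":[0,-0.003,0],"rotation":[0,0,0]},{"grip":1,"dp":[0,0,0],"rotation":[0,0,0]},{"grip":1,"dp":[0,0,0],"rotation":[0,0,0]}]}}

```text
time_s: 7.85
tool_pos: [0.4823, 0.076, 0.1256]
tool_rot: [-179.9, -0.4, -36.7]
force: [-1.1, -0.4, 0.5]
grip_width: 0.0003
```

```bash
python3 -c "
from h import *
track()"
```

```text
TCP s 0.3511 lat 0.3396 z 0.1256 t 7.85 rot [-179.9   -0.4  -36.7] F [-1.06 -0.35  0.46]
cap shift px [-4.75  2.  ] q 0.785
cup shift px [-4.25  1.25] q 0.908
stand shift px [0. 0.] q 1.000
cap moved mm vs stand [ 8.8 12.3]
```

Call:
{"fn": "carry_out", "kwargs": {"plan": [{"grip":1,"dp":[0,-0.002,0.001],"rotation":[0,0,0]},{"grip":1,"dp":[0,-0.002,0.001],"rotation":[0,0,0]},{"grip":1,"dp":[0,-0.002,0.001],"rotation":[0,0,0]},{"grip":1,"dp":[0,-0.0015,0.001],"rotation":[0,0,0]},{"grip":1,"dp":[0,-0.0015,0],"rotation":[0,0,0]},{"grip":1,"dp":[0,-0.0015,0],"rotation":[0,0,0]},{"grip":1,"dp":[0,-0.0015,0],"rotation":[0,0,0]},{"grip":1,"dp":[0,-0.001,0],"rotation":[0,0,0]}]}}

```text
time_s: 8.57
tool_pos: [0.4901, 0.0865, 0.1209]
tool_rot: [-179.9, -0.4, -36.8]
force: [-0.3, 0.3, 0.4]
grip_width: 0.0006
```

```bash
python3 -c "
from h import *
track()"
```

```text
TCP s 0.3641 lat 0.3395 z 0.1209 t 8.57 rot [-179.9   -0.4  -36.8] F [-0.29  0.33  0.38]
cap shift px [-5.  2.] q 0.773
cup shift px [-4.25  1.5 ] q 0.926
stand shift px [0. 0.] q 0.999
cap moved mm vs stand [ 9.4 12.5]
```

Call:
{"fn": "carry_out", "kwargs": {"plan": [{"grip":1,"dp":[0,-0.0015,0],"rotation":[0,0,0]},{"grip":1,"dp":[0,-0.0015,0],"rotation":[0,0,0]},{"grip":1,"dp":[0,-0.0015,0],"rotation":[0,0,0]},{"grip":1,"dp":[0,-0.0015,0],"rotation":[0,0,0]},{"grip":1,"dp":[0,-0.0015,0],"rotation":[0,0,0]},{"grip":1,"dp":[0,-0.001,0],"rotation":[0,0,0]},{"grip":1,"dp":[0,-0.0005,0],"rotation":[0,0,0]},{"grip":1,"dp":[0,0,0],"rotation":[0,0,0]}]}}

```text
time_s: 9.28
tool_pos: [0.4953, 0.0932, 0.1208]
tool_rot: [179.9, -0.4, -36.8]
force: [-0.3, -1.0, 0.6]
grip_width: 0.0005
```

```bash
python3 -c "
from h import *
track()"
```

```text
TCP s 0.3726 lat 0.3397 z 0.1208 t 9.28 rot [179.9  -0.4 -36.8] F [-0.27 -1.04  0.57]
cap shift px [-8.25  3.25] q 0.724
cup shift px [-6.75  2.25] q 0.959
stand shift px [0. 0.] q 0.999
cap moved mm vs stand [15.6 20.3]
```

Good: TCP s is 0.3726 and the stand has not moved. I'll back off and look.

Call:
{"fn": "carry_out", "kwargs": {"plan": [{"grip":1,"dp":[0,0.003,0],"rotation":[0,0,0]},{"grip":1,"dp":[0,0.008,0],"rotation":[0,0,0]},{"grip":1,"dp":[0,0.015,0],"rotation":[0,0,0]},{"grip":1,"dp":[0,0.015,-0.01],"rotation":[0,0,0]},{"grip":1,"dp":[0.015,0.01,-0.03],"rotation":[0,0,0]},{"grip":1,"dp":[0.02,0.02,-0.02],"rotation":[0,0,0]},{"grip":1,"dp":[0.023,0.03,0],"rotation":[0,0,0]},{"grip":1,"dp":[0.023,0.03,0],"rotation":[0,0,0]}]}}

```text
time_s: 10.0
tool_pos: [0.4789, -0.0561, 0.1832]
tool_rot: [-179.8, -0.4, -35.8]
force: [1.1, 0.1, 0.0]
grip_width: 0.0007
```

Call:
{"fn": "carry_out", "kwargs": {"plan": [{"grip":1,"dp":[0.023,0.03,0],"rotation":[0,0,0]},{"grip":1,"dp":[0.023,0.03,0],"rotation":[0,0,0]},{"grip":1,"dp":[0.023,0.03,0],"rotation":[0,0,0]},{"grip":1,"dp":[0,0,0],"rotation":[0,0,0]},{"grip":1,"dp":[0,0,0],"rotation":[0,0,0]}]}}

```text
time_s: 10.42
tool_pos: [0.4794, -0.1865, 0.1859]
tool_rot: [-179.9, -0.9, -36.5]
force: [0.7, 1.2, 0.0]
grip_width: 0.0003
```

```bash
python3 -c "
from h import *
import cv2
from cell import env
s=track();t=env.read_camera('top')[:,:,::-1];cv2.imwrite('pics/top4.png',t);cv2.imwrite('pics/side4.png',s)
f=lambda i:cv2.resize(i,(396,396),interpolation=cv2.INTER_CUBIC)
cv2.imwrite('pics/c4.png',np.hstack([f(t[163:217,250:304]),f(s[185:239,275:329])]))"
```

```text
TCP s 0.1396 lat 0.4953 z 0.1859 t 10.42 rot [-179.9   -0.9  -36.5] F [0.67 1.2  0.03]
cap shift px [-6.25  2.25] q 0.804
cup shift px [-6.  2.] q 0.925
stand shift px [0. 0.] q 1.000
cap moved mm vs stand [12.2 14.5]
```

View pics/c4.png

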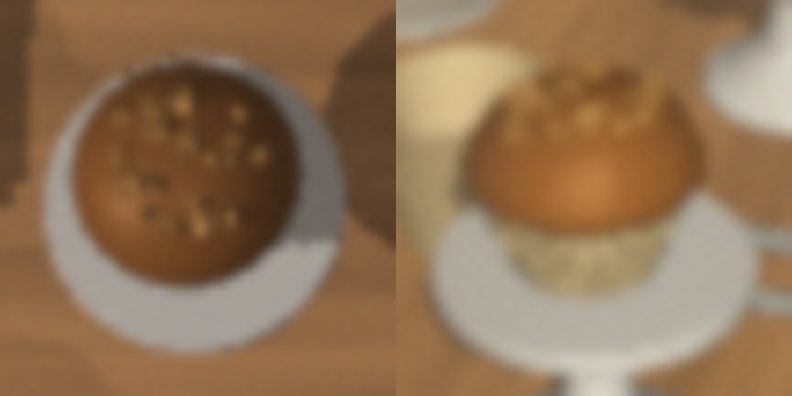

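```bash
python3 -c "
from h import *
b=lambda *e:np.array([250,163,250,163])+np.array(e)/7.333-.4
d=fit('top',b(44,53,345,353),.09);m=fit('top',b(71,63,300,288),.132)
print(m*1000,(m-d)[:2]*1000,(m-d)[:2]@PUSH, (m-d)[:2]@[.799,-.602])
# side: cap columns vs disc columns, and same for reference muffin
for nm,dc,cap in [('L',(434-396,757-396),(466-396,705-396)),]:
  o=275;k=7.333
  print('cap-disc col px',(sum(cap)-sum(dc))/2/k)
print('ref cap-disc', ((74+220)-(47+249))/2/5.5)
for n,c in (('L',d),('R',[.5231,-.1421])):
  a=bbox('side',[c[0],c[1],.132],.043);e=bbox('side',[c[0],c[1],.09],.058);print(n,'pred centered cap-disc col',(a[0]+a[2]-e[0]-e[2])/2,'+1mm x,y:',(proj('side',[[c[0]+.001,c[1],.132],[c[0],c[1]+.001,.132]])-proj('side',[[c[0],c[1],.132]]))[:,0])
"
```

```text
[527.21700763 134.84314815  42.45582297] [ 2.55992384 -0.65742403] 0.0010157923555238104 0.0024411484114529414
cap-disc col px -1.3636983499249966
ref cap-disc -0.18181818181818182
L pred centered cap-disc col -0.4185604070835609 +1mm x,y: [-0.37223795 -0.12238586]
R pred centered cap-disc col 0.12190474487132974 +1mm x,y: [-0.31245008 -0.0831014 ]
```

The muffin is now within about 2 mm of center: raw offset (2.6, -0.7), bias-corrected (0.4, -2). It stands upright and the stand has not moved. I'll take the hand well away and do one last check.

Call:
{"fn": "carry_out", "kwargs": {"plan": [{"grip":1,"dp":[0,0,-0.03],"rotation":[0,0,0]},{"grip":1,"dp":[0.01,0.02,-0.02],"rotation":[0,0,0]},{"grip":1,"dp":[0.023,0.03,0],"rotation":[0,0,0]},{"grip":1,"dp":[0.023,0.03,0],"rotation":[0,0,0]},{"grip":1,"dp":[0.023,0.03,0],"rotation":[0,0,0]},{"grip":1,"dp":[0,0,0],"rotation":[0,0,0]},{"grip":1,"dp":[0,0,0],"rotation":[0,0,0]}]}}

```text
time_s: 11.1
tool_pos: [0.4815, -0.3121, 0.24]
tool_rot: [-179.9, -1.0, -35.1]
force: [-0.0, 1.1, -0.2]
grip_width: 0.0007
```

```bash
python3 -c "
from h import *
import cv2
from cell import env
s=track();t=env.read_camera('top')[:,:,::-1];cv2.imwrite('pics/s5.png',s);cv2.imwrite('pics/top5.png',t)"
```

```text
TCP s 0.0405 lat 0.5726 z 0.2400 t 11.10 rot [-179.9   -1.   -35.1] F [-0.    1.1  -0.18]
cap shift px [-6.25  2.25] q 0.804
cup shift px [-6.  2.] q 0.927
stand shift px [0. 0.] q 1.000
cap moved mm vs stand [12.2 14.5]
```

View pics/s5.png

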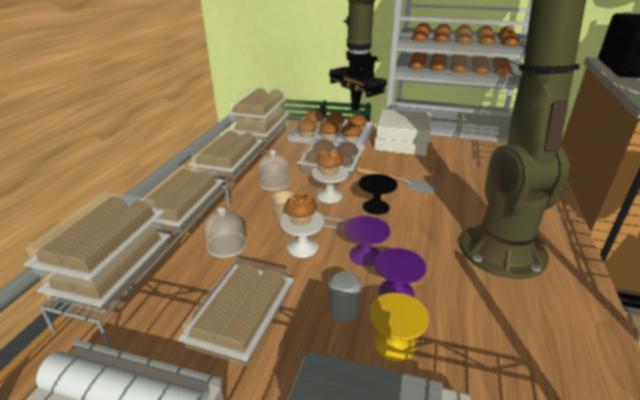

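The muffin at (300,210) stands upright on its stand. Everything else is where it was, and the hand is clear at (358,80).

```bash
python3 -c "
from cell import env
print(env.sign_off())"
```

```text
the job is handed in; nothing more can be done
None
```

The off-center muffin was the left one. I nudged it to the middle of its stand with two slow pushes of the shut fingertips, then took the hand away and handed the job in at about 11 s.

- **Position:** the top view puts the muffin at a raw offset of (+2.6, -0.7) mm. Corrected by the bias seen on the already centered muffin, that is about (+0.4, -2) mm. The side view suggests 1–2 mm toward +x instead, so the two views disagree by about a millimeter. Both are well inside the 7 mm a dome allows.
- **Upright and settled:** the muffin looked upright in the side view, and its position did not change between the last two checks.
- **Everything else:** the stand showed no shift (0 px), and nothing else looks moved in the last side picture; I did not measure the other objects. The forces read between moves stayed under about 2 N.

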